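# Park the sample carriage and uncouple its drawbar from the drive

### The arm

A 6-joint arm with a two-finger parallel gripper is mounted at the origin on a cart in front of the work surface, level with it; the furniture and walls round the work are solid. World frame = base frame: x ahead of the robot, y to its left, z up, the work surface at z = 0. Lengths are in mm, angles in rad, forces in N, time in s.
With the tool pointing down it reaches from about 250 to 850 mm from the base axis. Payload 12.5 kg.
Tool frame: the origin (TCP) lies between the finger pads; the fingertips stand 19 mm ahead of it and the grasp point (between the pads) is the TCP; z points along the fingers, y is the line along which they close (so a half turn about z gives the same grasp; the last joint's range is limited). The gripper opens to 93 mm and grips with 3 to 60 N. Pads are 15 mm wide; open, the fingers measure 128 mm over their backs; the gripper's body (75 mm by 188 mm) begins 65 mm behind the grasp point.
Start: joints at [1.082, 0.351, 1.652, -0, 1.139, -0.085], TCP at [216.072, 505.764, 237.633] pointing down, gripper open.
Joint ranges: [-2.75, 2.75], [-0.79, 2.1], [0.01, 2.65], [-1.57, 4.71], [0.07, 3.14], [-2.87, 2.87]. Speed limits (rad/s): [2.22, 2.22, 2.79, 3.14, 3.14, 3.14].

### API

Orientations are given as a rotation vector (axis times angle).
In Python, from bench import get_state, vision, ticket gives the robot as it stands.
- The arm moves only by the tool drive_tool, never from a script. Its argument "targets" is a list of rows, each an object with "dp": the shift along the tool's x, y, z in m, a list of three; "spin": the turn about the tool's z in degrees. A call has 1 to 10 rows; each row is the pose to reach, as a shift and turn from the pose commanded when the call began, along the tool's axes at that moment; what a row does not reach only later rows make up. A row lasts 1/10 s, in which the tool goes at most 50 mm and 8.59 degrees, less where a joint would pass 70% of its speed; a pose out of reach is approached as far as the arm can. A call with a gripper value outside its range is refused whole. "gripper" is the gripper's target within -1 to 1 (shut at 1, half-way at 0, fully open at -1), set as the call begins (left out, the last holds). The fingers move at their own pace and stop on an object; "grip_force" is the grip in N (left out, the last holds). Time passes only in rows, so rows that repeat a pose let the fingers close. It gives the time, the measured TCP pose, the force, the opening and the grip force at its end, in the units of the state.
- get_state(): the state, without advancing time (a new reading comes with each control period).
- vision.read_camera(name): name is "scene" or "top"; returns (picture, depth): 400x640x3 uint8, red, green, blue; 400x640 float32, mm along the optical axis (not along the pixel's ray), 0 where there is no reading.
- vision.get_calibration(name): a dict with "fx", "fy", "cx", "cy" (pixels), "k1" (the pictures are not rectified: a ray, as slopes to the right and down, at radius r is drawn at 1 + k1 r^2 times it, then the intrinsics apply), "camera_from_world" (4x4, takes a point from world to camera coordinates). Camera axes: x right, y up, looking along -z (the intrinsics and any distortion apply to the point x, -y, -z); pixel columns grow to the right and rows downward; lengths in mm; the calibration is good to about 2 mm. A picture is of the moment at which its call begins. get_calibration takes no time and is no camera call.
- ticket.hand_in(): hands the job in; it is judged then, once.
Trained networks look in the newest picture that a camera, given by its name, has taken for a name from the list of things; names that differ only in an ending like _2 or _b are one class to them, and where a whole thing is asked for, a point or a joint stands for the part that bears it (a point fixed in the world has none). Each returns a list of dicts, best first, with "score" (0 to 1); they miss things now and then, are a little off and sometimes report something else, mostly with a low value. They report only what shows in the picture. A call takes as long as a camera call.
- vision.silhouettes(camera, target): "pixels" (400x640 bool, what is visible of it) and "bbox" ([left, top, width, height] in pixels, round what is visible of it).
The state is a dict: "clock": time; "joint_pos": joint angles; "dq": joint speeds; "effort": joint torques, N m; "tcp_pos": TCP position; "orientation": TCP orientation; "force": force on the tool from outside, world axes, zero at the start; "moment": the same for the moment, N m; "width": finger opening in mm; "grasp_force": force on a finger pad.
Only numpy, scipy, OpenCV 4.12 (cv2) and the standard library are available. Lean on these libraries where they do the work, as an engineer would, in place of code of your own. Each camera call takes 0.05 s, during which the arm holds its last target. There are 200 camera calls.

### The job

The motor drive of the small sample-transfer stage is to be taken away for service. First park the carriage: slide the bolt all the way home into the keeper on the carriage's side, because the return spring pulls the carriage away as soon as it is uncoupled. Then pull the coupler's spring latch fully sideways by its knob, lift the coupler off the ball and finish while still holding it steady in the fingers, its underside at least 15 mm above the top of the ball, the bolt and carriage still in place and the things lying round the stage left alone.

Things in the scene. Friction and masses are not known exactly. Their poses are not given: they have to be found in the camera images.
- transfer_stage: Stage fixed to the bench, base plate 126 x 268 x 12 mm. Origin: centre of its underside. Its y axis runs along the rail to the drive motor (black box at y = +110 mm); the carriage is at the -y end; -x is the operator's side (to the robot). Positions in these texts: mm in this frame. Rail, drawbar and ball lie on x = 32. Heights: motor 55, coupler head 78, bolt saddles and carriage 42, clevis 58.
- bolt (a joint): Bolt, a 10 mm steel pin in two saddles at the operator's side of the carriage (y = -73, axis 34 high): value in m, 0 = drawn back, 0.018 = home, moved along the stage's +x, the tip then 13 mm deep in the keeper hole on the carriage. Starts between 0 and 0.005. Friction about 2 N; it stays where it is left.
- bolt_knob (a point): Centre of the bolt's upright round knob, 17 mm diameter, dark, knurled, barrel 55 to 72 mm above the bench (top 76), this point 64. Moves with the bolt: x = -43 drawn back, x = -25 home; y = -73. The saddles stand either side of its travel (x -60 to -51 and -18 to -13, y -86 to -60, 42 high).
- carriage (a joint): Carriage (aluminium block 50 x 56 mm with a sample disc on top, 55 mm high over all) on its rail: value in m, 0 = where the coupled drive holds it, positive = run back away from the drive, stop at 0.014. A return spring pulls it back with about 4 N. The 10 mm bolt has 1.5 mm play in the 13 mm keeper hole.
- drawbar (a joint): Drawbar, the hinged steel bar with the grey coupler head: value in rad, 0 = down, the coupler resting on the ball; grows as the coupler is lifted, stop at 1.0. Drawbar with latch weighs 0.35 to 0.5 kg; it falls when let go.
- drawbar_hinge (a point): Hinge pin of the drawbar in the carriage's clevis, at x = 32, y = -37, 50 mm high; the hinge axis is the stage's x axis. The latch knob's centre and the ball are 95 mm along +y from it when the drawbar is down.
- latch (a joint): Latch slide on the coupler: steel front plate with knob, and a fork under the ball. Value in m, 0 = closed, positive = pulled out along the stage's -x (to the operator), stop at 0.017; the fork clears the ball beyond 0.0135. Spring 2.5 N at 0, 5.3 N at 0.017; the fingers give a little: pull on to the stop; it snaps shut when let go. While closed the coupler cannot be lifted more than 3 mm.
- latch_knob (a point): Centre of the latch's upright round knob, 18 mm diameter, dark, knurled, barrel 91 to 107 mm above the bench with the drawbar down (top 111), this point 99, at x = 9, y = 58 when closed. It rides on the drawbar, so lifting it lifts the coupler; it lies 49 mm above the hinge axis and 95 mm along the bar from it. The coupler head behind and below it is 78 high.
- ball_centre (a point): Centre of the 25 mm steel ball on its stud on the drive's nut block, fixed, 50 mm above the bench (ball top 62.5); hidden under the coupler while coupled.
- coupler_foot (a point): Lowest point of the coupler under its middle (underside of the fork), 16 mm below the hinge axis line and 95 mm from the hinge; 34 mm above the bench when down.
- hex_key: Black hex key, 24 x 64 x 5 mm, lying on the base plate in front of the coupler. Origin: centre of its underside. Leave alone.
- sample_tin: Round light tin, 57 mm diameter, 19 mm high, behind the stage. Origin: centre of its underside. Leave alone.
- vial_a: Vial with white cap, 23 mm diameter, 62 mm high, behind the stage. Origin: centre of its underside. Leave alone.
- tweezers: Dark tweezers, 126 mm long, at the front edge of the bench. Leave alone.

How it is judged (in metres and radians):
On the way, in this order (a step that is already met when the one before it is completed fails the run):
1. the bolt is home in the keeper while the coupler is still down on the ball (value of joint bolt above 0.0155 m and value of joint drawbar below 0.04 rad and value of joint carriage below 0.005 m), for 0.2 s.
2. the latch is pulled clear of the ball with the coupler still down (value of joint latch above 0.013 m and value of joint drawbar below 0.06 rad and value of joint bolt above 0.0155 m), for 0.05 s.
3. the coupler is lifted clear above the ball (height (world z) of coupler_foot above 0.0775 m and value of joint bolt above 0.0155 m), for 0.2 s.
At the end, for the whole second after the job is handed in: For the last second the fingers hold the coupler or its latch (over 1 N) still (under 0.1 rad/s), its underside at least 15 mm above the top of the ball, with the bolt within 2.5 mm of home and the carriage within 5 mm of its place (all of step 3 and value of joint carriage below 0.005 m and velocity of joint drawbar between -0.1 and 0.1 rad/s and contact force between the fingers and drawbar above 1 N); the arm keeps its last pose, push and grip.
It fails at once if the carriage runs back more than 6 mm on its rail (value of joint carriage above 0.006 m).
It fails at once if a thing lying round the stage is moved more than 30 mm (distance of any of hex_key, sample_tin, vial_a, tweezers from where it was at the start of the episode above 0.03 m).
It also fails if it takes over 42 s, if anything falls off the work surface, if the arm or the gripper's body presses on something with over 40 N, if the wrist force passes 120 N, or if a joint passes its speed limit or range.

## Working session

There is one attempt and no reset: what is moved stays moved. The work goes in short steps, Python scripts to look and compute and a tool call to move; the robot and the scene stay as the last step left them, time stands still between calls to the robot, and variables do not carry over. Pictures are saved under pics/ and viewed, at most 10 in all, crops included, and the job is handed in when it is done.

Besides the shell and the picture viewer there is one more tool, called after "Request:" in YAML: its name, and indented under it one key for each argument. drive_tool: Moves the arm, as the interface text tells. Its arguments: {"type":"object","properties":{"targets":{"type":"array","items":{"type":"object","properties":{"dp":{"type":"array","items":{"type":"number"}},"spin":{"type":"number"}}}},"gripper":{"type":"number"},"grip_force":{"type":"number"}},"required":["targets"]}

```bash
mkdir -p pics
cat > h.py <<'E'
import numpy as np,cv2
from bench import get_state,vision,ticket
def pts(cam,depth,mask=None):
    c=vision.get_calibration(cam); m=depth>0
    if mask is not None: m&=mask
    v,u=np.nonzero(m); d=depth[v,u]
    K=np.array([[c['fx'],0,c['cx']],[0,c['fy'],c['cy']],[0,0,1]])
    xy=cv2.undistortPoints(np.stack([u,v],1).astype(float).reshape(-1,1,2),K,np.array([c['k1'],0,0,0.]))[:,0]
    P=np.c_[xy[:,0]*d,-xy[:,1]*d,-d,np.ones(len(d))]
    return (np.linalg.inv(c['camera_from_world'])@P.T).T[:,:3],u,v
E
python3 - <<'E'
from h import *
ims=[]
for cam in ['scene','top']:
    p,d=vision.read_camera(cam)
    np.savez(f'pics/{cam}0.npz',p=p,d=d)
    cv2.imwrite(f'pics/{cam}0.png',p[:,:,::-1])
    for t in ['transfer_stage','bolt_knob','latch_knob','carriage']:
        for s in vision.silhouettes(cam,t)[:2]:
            P,u,v=pts(cam,d,s['pixels'])
            print(cam,t,round(s['score'],2),s['bbox'],len(P), np.median(P,0).round(1) if len(P) else '', np.percentile(P,[3,97],axis=0).round(0).tolist() if len(P) else '')
s=get_state();print(s)
E
```

```text
scene transfer_stage 0.94 [235.3, 147.1, 87.9, 113.0] 5359 [511.4 180.   20.1] [[435.0, 67.0, 10.0], [583.0, 315.0, 79.0]]
scene bolt_knob 0.63 [256.8, 206.9, 21.9, 18.1] 238 [457.2 137.8  43.1] [[436.0, 131.0, 12.0], [493.0, 182.0, 77.0]]
scene bolt_knob 0.31 [230.5, 144.8, 91.8, 114.9] 5551 [511.  184.5  17.2] [[435.0, 66.0, 6.0], [585.0, 320.0, 79.0]]
scene latch_knob 0.49 [265.4, 146.5, 8.3, 33.7] 220 [541.  245.8  78.4] [[536.0, 236.0, 37.0], [558.0, 285.0, 112.0]]
scene carriage 0.8 [262.8, 147.1, 56.6, 80.5] 1636 [539.6 154.5  54.9] [[492.0, 92.0, 30.0], [589.0, 253.0, 101.0]]
top transfer_stage 0.63 [215.3, 171.1, 113.1, 83.0] 5449 [515.6 200.2  13.7] [[440.0, 79.0, 9.0], [592.0, 320.0, 78.0]]
top transfer_stage 0.56 [240.9, 197.1, 15.0, 10.6] 65 [538.3 247.3 109.3] [[533.0, 237.0, 64.0], [547.0, 258.0, 113.0]]
top bolt_knob 0.5 [286.6, 231.2, 11.5, 10.3] 81 [460.2 141.2  70.8] [[449.0, 134.0, 26.0], [476.0, 150.0, 78.0]]
top carriage 0.62 [241.3, 173.4, 77.7, 56.1] 1231 [539.6 158.4  55.4] [[494.0, 99.0, 40.0], [589.0, 256.0, 109.0]]
top carriage 0.57 [216.6, 168.5, 113.0, 84.9] 5618 [515.6 201.6  13.6] [[438.0, 77.0, 8.0], [594.0, 323.0, 78.0]]
{'clock': 0.5, 'joint_pos': array([ 1.08241338e+00,  3.50706577e-01,  1.65183042e+00, -1.10788883e-05,
        1.13912903e+00, -8.46074988e-02]), 'dq': array([-5.98272287e-04, -1.40558095e-04,  3.18801143e-05,  9.49703726e-04,
       -6.98225556e-04,  3.10827433e-03]), 'effort': array([-6.02232976e-04, -4.96968126e+01, -2.85332143e+01,  6.99372590e-02,
        2.24911468e-02, -4.83385270e-05]), 'tcp_pos': array([216.05665212, 505.74641324, 237.61737732]), 'orientation': array([-6.29939889e-01, -3.07777687e+00,  1.15022730e-04]), 'force': array([-0.10460318,  0.51682376, -0.0744999 ]), 'moment': array([0.01179909, 0.04257139, 0.01519343]), 'grasp_force': 0.0, 'width': 93.10909608624158}
```

```bash
python3 -c "
import cv2,numpy as np
a=cv2.imread('pics/scene0.png');b=cv2.imread('pics/top0.png');print(a.shape)
cv2.imwrite('pics/both.png',cv2.resize(np.vstack([a,b]),(480,600)))"
```

```text
(400, 640, 3)
```

View pics/top0.png

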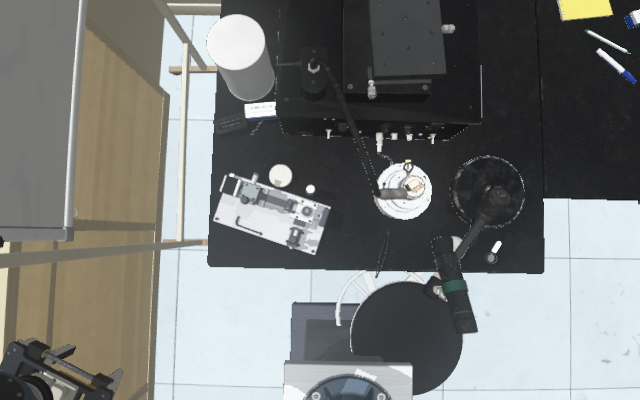

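View pics/scene0.png

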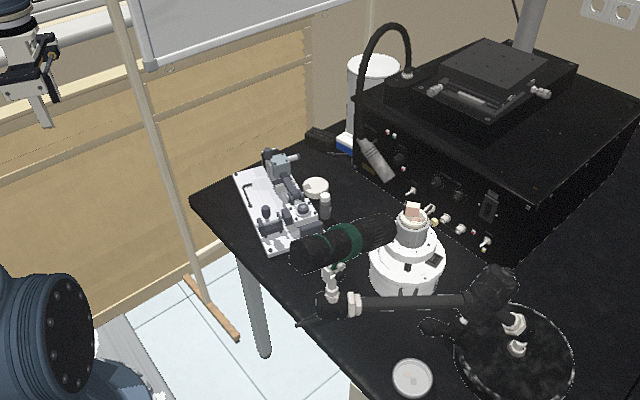

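The top view shows the stage at about (270,215), with the bolt knob near (292,236) and the latch knob near (248,200). The rail runs up and to the left. The gripper is out of the way. Next I fit the stage pose.

```bash
cat > fit.py <<'E'
from h import *
from scipy.optimize import least_squares
for cam in ['top','scene']:
    z=np.load(f'pics/{cam}0.npz');d=z['d']
    P,u,v=pts(cam,d)
    m=(P[:,0]>400)&(P[:,0]<640)&(P[:,1]>30)&(P[:,1]<360)
    P=P[m]
    hist=np.histogram(P[:,2],bins=np.arange(-10,30,2));print(hist[0].tolist())
    Q=P[(P[:,2]>8)&(P[:,2]<85)]
    # keep the plate's connected blob
    g=np.zeros((170,130),np.uint8)
    i=((Q[:,1]-20)/2.5).astype(int);j=((Q[:,0]-390)/2.5).astype(int);g[i,j]=1
    g2=cv2.morphologyEx(g,cv2.MORPH_CLOSE,np.ones((3,3)))
    n,lab,st,_=cv2.connectedComponentsWithStats(g2);k=1+st[1:,4].argmax()
    Q=Q[lab[i,j]==k]
    r=cv2.minAreaRect(Q[Q[:,2]<16][:,:2].astype(np.float32));print(cam,'rect',r)
    for zlo,zhi,(cx,cy) in [(66,80,(458,140)),(103,116,(539,247))]:
        k=(P[:,2]>zlo)&(P[:,2]<zhi)&(np.hypot(P[:,0]-cx,P[:,1]-cy)<18)
        if k.sum(): print(zlo,k.sum(),P[k].mean(0).round(1),np.percentile(P[k],[5,95],axis=0).round(1).tolist())
E
python3 fit.py
```

```text
[0, 2, 123, 1065, 2803, 1954, 363, 25, 27, 333, 1210, 1337, 452, 156, 210, 103, 53, 67, 50]
top rect ((542.6014404296875, 191.7706298828125), (266.0696716308594, 183.8202667236328), 72.7728271484375)
66 46 [454.3 142.9  74.8] [[447.0, 136.5, 69.8], [460.3, 150.3, 77.6]]
103 56 [541.1 250.8 109.5] [[533.5, 243.1, 105.6], [549.2, 258.3, 113.1]]
[0, 0, 4, 317, 2271, 1560, 148, 48, 49, 98, 871, 1349, 280, 124, 244, 139, 62, 85, 118]
scene rect ((518.3944091796875, 199.0074462890625), (270.4089660644531, 126.53455352783203), 72.89506530761719)
66 70 [456.  138.3  73.9] [[449.5, 132.4, 68.2], [463.6, 146.3, 77.7]]
103 52 [542.  248.2 108.9] [[535.7, 242.8, 104.2], [549.5, 256.3, 112.7]]
```

Request:
drive_tool:
  targets:
    - {"dp": [-0.036, -0.024, 0.01], "spin": -1}
    - {"dp": [-0.073, -0.048, 0.02], "spin": -2}
    - {"dp": [-0.11, -0.073, 0.03], "spin": -3}
    - {"dp": [-0.147, -0.097, 0.04], "spin": -4}
    - {"dp": [-0.184, -0.121, 0.05], "spin": -5}
    - {"dp": [-0.22, -0.145, 0.06], "spin": -6}
    - {"dp": [-0.256, -0.17, 0.07], "spin": -6}
    - {"dp": [-0.292, -0.194, 0.08], "spin": -6}
    - {"dp": [-0.328, -0.218, 0.09], "spin": -6}
    - {"dp": [-0.364, -0.241, 0.1], "spin": -6}
  gripper: -1
  grip_force: 30

```text
clock: 1.5
tcp_pos: [457.0, 139.4, 137.4]
orientation: [0.468, 3.106, 0.0]
force: [0.8, 1.1, 0.4]
width: 92.8
grasp_force: 0.0
```

Request:
drive_tool:
  targets:
    - {"dp": [0, 0, 0.025]}
    - {"dp": [0, 0, 0.05]}
    - {"dp": [0, 0, 0.069]}
    - {"dp": [0, 0, 0.069]}
    - {"dp": [0, 0, 0.069]}

```text
invalid input
```

Request:
drive_tool:
  targets:
    - {"dp": [0, 0, 0]}
    - {"dp": [0, 0, 0]}
    - {"dp": [0, 0, 0]}
    - {"dp": [0, 0, 0]}
    - {"dp": [0, 0, 0]}
    - {"dp": [0, 0, 0]}
    - {"dp": [0, 0, 0]}
    - {"dp": [0, 0, 0]}
  gripper: 1
  grip_force: 25

```text
invalid input
```

Request:
drive_tool:
  targets:
    - {"dp": [0, 0, 0.025], "spin": 0}
    - {"dp": [0, 0, 0.05], "spin": 0}
    - {"dp": [0, 0, 0.069], "spin": 0}
    - {"dp": [0, 0, 0.069], "spin": 0}
    - {"dp": [0, 0, 0.069], "spin": 0}
  gripper: -1

```text
clock: 2.0
tcp_pos: [456.3, 141.2, 69.0]
orientation: [-0.468, -3.106, 0.0]
force: [-0.1, -0.1, -0.2]
width: 92.9
grasp_force: 0.0
```

Request:
drive_tool:
  targets:
    - {"dp": [0, 0, 0], "spin": 0}
    - {"dp": [0, 0, 0], "spin": 0}
    - {"dp": [0, 0, 0], "spin": 0}
    - {"dp": [0, 0, 0], "spin": 0}
    - {"dp": [0, 0, 0], "spin": 0}
    - {"dp": [0, 0, 0], "spin": 0}
    - {"dp": [0, 0, 0], "spin": 0}
    - {"dp": [0, 0, 0], "spin": 0}
  gripper: 1
  grip_force: 25

```text
clock: 2.8
tcp_pos: [456.1, 141.1, 68.6]
orientation: [-0.468, -3.107, 0.0]
force: [-0.7, 0.3, 0.8]
width: 33.7
grasp_force: 0.0
```

Request:
drive_tool:
  targets:
    - {"dp": [0, 0, 0], "spin": 0}
    - {"dp": [0, 0, 0], "spin": 0}
    - {"dp": [0, 0, 0], "spin": 0}
    - {"dp": [0, 0, 0], "spin": 0}
    - {"dp": [0, 0, 0], "spin": 0}
  gripper: 1

```text
clock: 3.3
tcp_pos: [456.5, 141.7, 68.7]
orientation: [0.468, 3.106, 0.002]
force: [1.5, 6.2, -2.5]
width: 16.1
grasp_force: 25.0
```

Request:
drive_tool:
  targets:
    - {"dp": [-0.003, 0, 0], "spin": 0}
    - {"dp": [-0.006, 0, 0], "spin": 0}
    - {"dp": [-0.009, 0, 0], "spin": 0}
    - {"dp": [-0.012, 0, 0], "spin": 0}
    - {"dp": [-0.012, 0, 0], "spin": 0}

```text
clock: 3.8
tcp_pos: [468.1, 138.1, 68.7]
orientation: [0.468, 3.106, 0.002]
force: [2.2, 4.8, -2.7]
width: 16.1
grasp_force: 25.0
```

Request:
drive_tool:
  targets:
    - {"dp": [-0.002, 0, 0], "spin": 0}
    - {"dp": [-0.004, 0, 0], "spin": 0}
    - {"dp": [-0.006, 0, 0], "spin": 0}
    - {"dp": [-0.008, 0, 0], "spin": 0}
    - {"dp": [-0.008, 0, 0], "spin": 0}

```text
clock: 4.3
tcp_pos: [472.4, 136.7, 68.5]
orientation: [-0.468, -3.1, -0.001]
force: [-15.5, 15.1, 13.6]
width: 16.1
grasp_force: 25.0
```

Request:
drive_tool:
  targets:
    - {"dp": [0.003, 0, 0], "spin": 0}
    - {"dp": [0.003, 0, 0], "spin": 0}
    - {"dp": [0.003, 0, 0], "spin": 0}
    - {"dp": [0.003, 0, 0], "spin": 0}
    - {"dp": [0.003, 0, 0], "spin": 0}
    - {"dp": [0.003, 0, -0.03], "spin": 0}
    - {"dp": [0.003, 0, -0.07], "spin": 0}
    - {"dp": [0.003, 0, -0.11], "spin": 0}
    - {"dp": [0.03, -0.03, -0.13], "spin": 0}
    - {"dp": [0.07, -0.06, -0.13], "spin": 0}
  gripper: -1

```text
clock: 5.3
tcp_pos: [391.9, 98.1, 200.9]
orientation: [0.467, 3.101, 0.002]
force: [-0.1, -1.1, -0.6]
width: 90.5
grasp_force: 0.0
```

Run:
```python
from h import *
print(get_state()['tcp_pos'],get_state()['joint_pos'])
for cam in ['scene','top']:
    p,d=vision.read_camera(cam)
    np.savez(f'pics/{cam}1.npz',p=p,d=d)
    P,u,v=pts(cam,d)
    for zlo,zhi,(cx,cy) in [(66,82,(470,136)),(103,116,(541,249))]:
        k=(P[:,2]>zlo)&(P[:,2]<zhi)&(np.hypot(P[:,0]-cx,P[:,1]-cy)<18)
        if k.sum(): print(cam,zlo,k.sum(),P[k].mean(0).round(1))
    c=cv2.resize(p[140:270,200:340,::-1],None,fx=4,fy=4,interpolation=cv2.INTER_CUBIC)
    cv2.imwrite(f'pics/{cam}1.png',c)
```

```text
[391.90424376  98.12669471 200.94386798] [ 1.30128266e-01  1.29420674e-01  2.04622115e+00 -2.68834052e-04
  9.60355840e-01 -1.14153005e+00]
scene 66 69 [471.4 133.8  73.5]
scene 103 10 [549.1 248.3 109.6]
top 66 47 [470.  138.2  74.9]
top 103 55 [540.9 250.7 110.1]
```

View pics/scene1.png

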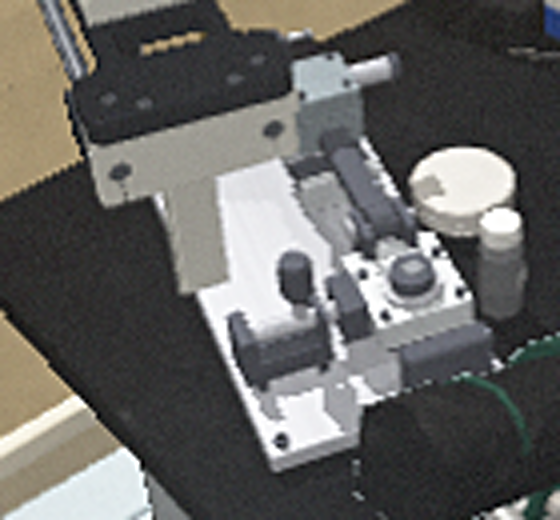

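View pics/top1.png

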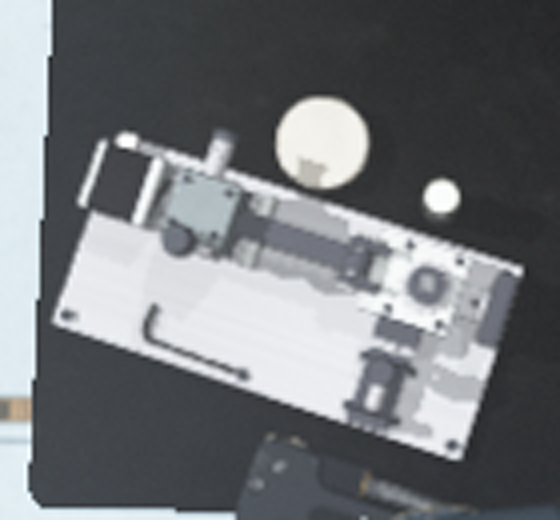

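Both views show the bolt knob up against the inner saddle, at (295,275) in the scene crop. Its offset from the latch knob along the stage's x axis is 33.4 mm, against 34 expected at home. The surrounding things are undisturbed. Next is the latch knob.

Request:
drive_tool:
  targets:
    - {"dp": [-0.005, 0.02, 0], "spin": 8.5}
    - {"dp": [-0.015, 0.04, 0], "spin": 17}
    - {"dp": [-0.03, 0.06, 0], "spin": 25.5}
    - {"dp": [-0.04, 0.08, 0], "spin": 34}
    - {"dp": [-0.05, 0.1, 0], "spin": 42.5}
    - {"dp": [-0.06, 0.12, 0], "spin": 51}
    - {"dp": [-0.07, 0.14, 0], "spin": 59.5}
    - {"dp": [-0.08, 0.16, 0], "spin": 68}
    - {"dp": [-0.09, 0.18, 0.01], "spin": 76.5}
    - {"dp": [-0.099, 0.19, 0.02], "spin": 85}
  gripper: -1

```text
clock: 6.4
tcp_pos: [542.4, 252.2, 178.2]
orientation: [2.449, 1.967, 0.001]
force: [0.1, -1.1, 0.1]
width: 93.0
grasp_force: 0.0
```

Request:
drive_tool:
  targets:
    - {"dp": [0, 0, 0], "spin": 5}
    - {"dp": [0, 0, 0], "spin": 5}
    - {"dp": [0, 0, 0], "spin": 5}
  gripper: -0.4

```text
clock: 6.7
tcp_pos: [541.3, 250.9, 178.6]
orientation: [2.525, 1.869, -0.0]
force: [0.2, 0.3, -0.0]
width: 73.6
grasp_force: 0.0
```

Request:
drive_tool:
  targets:
    - {"dp": [0, 0, 0.03], "spin": 0}
    - {"dp": [0, 0, 0.055], "spin": 0}
    - {"dp": [0, 0, 0.07], "spin": 0}
    - {"dp": [0, 0, 0.077], "spin": 0}
    - {"dp": [0, 0, 0.077], "spin": 0}
    - {"dp": [0, 0, 0.077], "spin": 0}
  gripper: -0.4

```text
clock: 7.3
tcp_pos: [541.8, 251.1, 102.6]
orientation: [2.527, 1.866, 0.002]
force: [-0.5, -1.0, 0.5]
width: 65.3
grasp_force: 0.0
```

Request:
drive_tool:
  targets:
    - {"dp": [0, 0, 0], "spin": 0}
    - {"dp": [0, 0, 0], "spin": 0}
    - {"dp": [0, 0, 0], "spin": 0}
    - {"dp": [0, 0, 0], "spin": 0}
    - {"dp": [0, 0, 0], "spin": 0}
    - {"dp": [0, 0, 0], "spin": 0}
    - {"dp": [0, 0, 0], "spin": 0}
    - {"dp": [0, 0, 0], "spin": 0}
    - {"dp": [0, 0, 0], "spin": 0}
    - {"dp": [0, 0, 0], "spin": 0}
  gripper: 1
  grip_force: 35

```text
clock: 8.3
tcp_pos: [541.4, 250.9, 101.6]
orientation: [2.528, 1.866, 0.0]
force: [3.0, -0.0, -1.5]
width: 17.2
grasp_force: 35.0
```

Request:
drive_tool:
  targets:
    - {"dp": [0, -0.004, 0], "spin": 0}
    - {"dp": [0, -0.008, 0], "spin": 0}
    - {"dp": [0, -0.012, 0], "spin": 0}
    - {"dp": [0, -0.016, 0], "spin": 0}
    - {"dp": [0, -0.018, 0], "spin": 0}
    - {"dp": [0, -0.018, 0], "spin": 0}

```text
clock: 8.9
tcp_pos: [524.5, 255.9, 101.8]
orientation: [2.526, 1.865, 0.002]
force: [7.8, -4.3, -3.2]
width: 17.0
grasp_force: 35.0
```

Request:
drive_tool:
  targets:
    - {"dp": [0, -0.001, 0], "spin": 0}
    - {"dp": [0, -0.002, 0], "spin": 0}
    - {"dp": [0, -0.003, 0], "spin": 0}
    - {"dp": [0, -0.003, 0], "spin": 0}

```text
clock: 9.3
tcp_pos: [523.5, 256.4, 102.3]
orientation: [2.524, 1.864, 0.007]
force: [16.3, -8.8, -5.8]
width: 17.0
grasp_force: 35.0
```

Request:
drive_tool:
  targets:
    - {"dp": [-0.0013, 0, -0.0025], "spin": 0}
    - {"dp": [-0.0026, 0, -0.0047], "spin": 0}
    - {"dp": [-0.004, 0, -0.007], "spin": 0}
    - {"dp": [-0.0054, 0, -0.0092], "spin": 0}
    - {"dp": [-0.007, 0, -0.0114], "spin": 0}
    - {"dp": [-0.0084, 0, -0.0136], "spin": 0}
    - {"dp": [-0.01, 0, -0.0158], "spin": 0}
    - {"dp": [-0.0116, 0, -0.0179], "spin": 0}
    - {"dp": [-0.0116, 0, -0.0179], "spin": 0}

```text
clock: 10.2
tcp_pos: [520.0, 245.1, 120.0]
orientation: [2.525, 1.863, 0.006]
force: [16.9, -9.4, -9.3]
width: 17.0
grasp_force: 35.0
```

Request:
drive_tool:
  targets:
    - {"dp": [-0.0035, 0, -0.0041], "spin": 0}
    - {"dp": [-0.0071, 0, -0.008], "spin": 0}
    - {"dp": [-0.011, 0, -0.0117], "spin": 0}
    - {"dp": [-0.015, 0, -0.0152], "spin": 0}
    - {"dp": [-0.019, 0, -0.0185], "spin": 0}
    - {"dp": [-0.0235, 0, -0.0216], "spin": 0}
    - {"dp": [-0.028, 0, -0.0245], "spin": 0}
    - {"dp": [-0.028, 0, -0.0245], "spin": 0}
    - {"dp": [-0.028, 0, -0.0245], "spin": 0}

```text
clock: 11.1
tcp_pos: [512.2, 219.1, 145.0]
orientation: [2.525, 1.863, 0.01]
force: [16.8, -4.4, -6.4]
width: 16.9
grasp_force: 35.0
```

Run:
```python
from h import *
for cam in ['scene','top']:
    p,d=vision.read_camera(cam)
    c=cv2.resize(p[120:270,200:340,::-1],None,fx=4,fy=4,interpolation=cv2.INTER_CUBIC)
    cv2.imwrite(f'pics/{cam}2.png',c)
s=get_state();print(s['tcp_pos'],s['force'],s['grasp_force'],s['width'])
```

```text
[512.1869839  219.18365248 144.93657351] [18.35313452 -4.49791669 -6.17771767] 34.99870895175263 16.54154077251467
```

View pics/scene2.png

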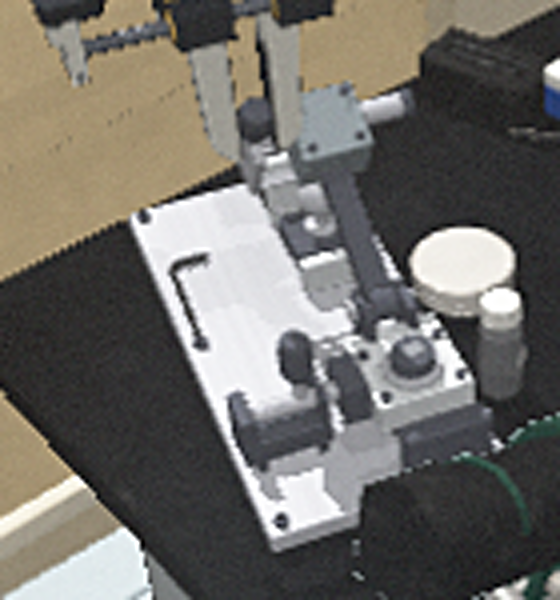

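The scene crop shows the coupler head tilted up at (335,130). Its latch knob is held between the fingers at (255,115), the bolt is still home at (295,355), and the loose things are in place.

Request:
drive_tool:
  targets:
    - {"dp": [0, 0, 0], "spin": 0}
    - {"dp": [0, 0, 0], "spin": 0}
    - {"dp": [0, 0, 0], "spin": 0}
    - {"dp": [0, 0, 0], "spin": 0}

```text
clock: 11.6
tcp_pos: [512.2, 219.2, 144.9]
orientation: [2.525, 1.864, 0.01]
force: [17.1, -4.2, -5.5]
width: 17.3
grasp_force: 35.0
```

```bash
python3 -c "
from bench import ticket
print(ticket.hand_in())"
```

```text
the job is handed in; nothing more can be done
None
```

I've handed the job in at about 11.6 s, but no verdict came back: the bolt is home, the latch was pulled to its stop, and the fingers are holding the coupler steady, its underside about 23 mm above the ball top (worked out from the arm's position).

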